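# Reset a tripped bench power box through its recessed well

### The arm

A 6-joint arm with a two-finger parallel gripper is mounted at the origin on the work surface. World frame = base frame: x ahead of the robot, y to its left, z up, the work surface at z = 0. Lengths are in m, angles in rad, forces in N, time in s.
With the tool pointing down it reaches from about 0.275 to 0.825 m from the base axis. Payload 4.9 kg.
Tool frame: the origin (TCP) lies midway between the tips of the shut fingers; the grasp point (between the pads) lies 19 mm behind it (grip_point_offset is the distance from the TCP to the grasp point, in m); z points along the fingers, x is the direction in which the jaws open and shut, and the axes are right-handed (so a half turn about z gives the same grasp; the last joint's range is limited). The gripper opens to 85 mm and grips with 20 to 120 N. Pads are 22 mm wide; open, the fingers measure 114 mm over their backs; the gripper's body (76 mm by 85 mm) begins 54 mm behind the grasp point. The pads swing forward as they close: fully open they stand 13 mm farther back than shut.
Start: joints at [0.984, 0.326, -0.193, 1.052, 0, 1.437], TCP at [0.241, 0.495, 0.231] pointing down, gripper open.
Joint ranges: [-2.65, 2.65], [-0.97, 1.79], [-1.3, 1.35], [-1.93, 2.1], [-1.47, 1.37], [-3.14, 3.14]. Speed limits (rad/s): [2.57, 2.57, 3.14, 3.14, 3.14, 3.14].

### API

Orientations are given as a rotation vector (axis times angle).
In Python, from cell import * gives the robot as it stands. Calls block until the motion is done:
- movep(position, orientation): joint-space move of the TCP to a pose.
- move_l(position, velocity=0.15, rot=None, until_force=None): straight line of the TCP; rot=None keeps the orientation; velocity is the mean speed in m/s. With until_force (N) it stops when the force on the tool has changed by that much, and returns True; else False.
- set_joints(angles): joint-space move.
- let_go() and grab(newtons=None): open the fingers fully, or close them until they stop; newtons is the grip in N (None keeps the last).
- sleep(seconds).
- ik(position, orientation): joint angles nearest the present ones, or None.
- get_state(): the state.
- grab_frame(name): name is "scene" or "side" or "wrist"; returns a dict with "img" (480x640x3 uint8, red, green, blue), "fx", "fy", "cx", "cy" (pixels), "cam_to_world" (4x4, takes a point from camera to world coordinates); the wrist camera has in their place "T_tool_cam" (4x4, takes a point from camera to tool coordinates, whose origin is the TCP and whose axes are the tool frame's). Camera axes: x right, y down, z forward; pixel columns grow to the right and rows downward; lengths in m; the calibration is good to about 2 mm. A picture is of the moment at which its call begins: read the wrist's pose just before it. There is no depth.
A pose or a line that the arm cannot do raises MotionError and nothing moves.
- sign_off(): hands the job in, once; it reports no verdict.
Trained networks look in the newest picture that a camera, given by its name, has taken for a name from the list of things; names that differ only in an ending like _2 or _b are one class to them, and where a whole thing is asked for, a point or a joint stands for the part that bears it (a point fixed in the world has none). Each returns a list of dicts, best first, with "score" (0 to 1); they miss things now and then, are a little off and sometimes report something else, mostly with a low value. They report only what shows in the picture. A call takes as long as a camera call.
- spot_in(camera, name): "centre" ([column, row] in pixels, amid what is visible of it).
- silhouettes(camera, name): "mask" (480x640 bool, what is visible of it) and "centre" ([column, row] in pixels, amid what is visible of it).
- tip_of(camera, name): "centre" ([column, row] in pixels: a listed point, or the origin of a listed thing).
The state is a dict: "clock": time; "q": joint angles; "joint_velocities": joint speeds; "tau": joint torques, N m; "position": TCP position; "eef_rot": TCP orientation; "contact_force": force on the tool from outside, world axes, zero at the start; "wrist_torque": the same for the moment, N m; "finger_gap": opening from 0.0 (shut) to 1.0 (fully open).
Only numpy, scipy, OpenCV 4.12 (cv2) and the standard library are available. Lean on these libraries where they do the work, as an engineer would, in place of code of your own. Each camera call takes 0.05 s, during which the arm holds its last target.

### The job

The power box for the wood-burning pens has tripped: it is the one of the two grey boxes that has its white key sunk in a round well. Reach a fingertip down into the round well, press that reset key all the way down and hold it down for about a second, let it up, and then push the toggle switch on the same box fully over to on, towards the rear of the box (away from the robot). Use touch only: do not lift or shift either box, leave the key and switch of the box with the square well alone, and do not disturb the other things on the table.

Things in the scene. Friction and masses are not known exactly. Their poses are not given: they have to be found in the camera images.
- power_box: The tripped power box, the one with the round well. Grey case 150 x 200 x 55 mm (its x, y, z), loose on the table, about 1.8 kg, slides if pushed hard. Origin: centre of its underside; z up; its front with four black outlets faces -x, roughly to the robot (turned up to 0.4 rad). Its toggle switch pivots at x 0, y +55, z 56 mm.
- round_well (a point): Centre of the mouth of the round well, in the flat top face at the box's x 0, y -50, z 55 mm. The well is 48 mm in diameter, with upright walls, 26 mm deep, open upwards; the white reset key is at its bottom. One finger or a closed pair fits in.
- reset_key_top (a point): Centre of the top face of the reset key in the round well (moves with it). Key: flat white disc 30 mm across. Released, its top is 16 mm below the box's top face, that is 39 mm above the table; fully down, 22 mm below (33 mm above the table), still 4 mm above the well's floor.
- reset_key (a joint): Travel of the reset key, in m: 0 = up, 0.006 = all the way down. Springs back; about 1 N starts it, 5 N holds it fully down.
- power_switch (a joint): Toggle switch of the power box, rad: 0 = off, leaning 0.4 rad from upright to the box's -x (front); 0.8 = fully on, leaning 0.4 rad to +x (rear). Stick 8 mm thick, 13 mm ball centred 30 mm from the pivot, swings in the box's xz plane. 1 to 3 N sideways at the ball moves it; it stays where left. Starts at 0 to 0.08.
- power_switch_tip (a point): Centre of the ball at the end of the power box's toggle switch (moves with it); about 29 mm above the box's top face when off, 31 mm when upright.
- sister_box: The other box, with the square well; leave it alone. Grey case 150 x 200 x 55 mm (its x, y, z), loose on the table, about 1.8 kg, slides if pushed hard. Origin: centre of its underside; z up; its front with four black outlets faces -x, roughly to the robot (turned up to 0.4 rad). Its toggle switch pivots at x 0, y +55, z 56 mm.
- square_well (a point): Centre of the mouth of the square well, in the flat top face at the box's x 0, y -50, z 55 mm. The well is 48 x 48 mm, with upright walls, 26 mm deep, open upwards; the white key is at its bottom.
- test_key (a joint): Travel of the square white key in the square well of the sister box, in m: 0 = up, 0.006 = down. Leave alone.
- sister_switch (a joint): Toggle switch of the sister box, rad: 0 = off, leaning 0.4 rad from upright to the box's -x (front); 0.8 = fully on, leaning 0.4 rad to +x (rear). Stick 8 mm thick, 13 mm ball centred 30 mm from the pivot, swings in the box's xz plane. 1 to 3 N sideways at the ball moves it; it stays where left. Starts at 0 to 0.08. Leave alone.
- tag_a: small round wooden tag, 38 mm across, 7 mm thick, lying on top of the power box near the middle of its rear edge. Bystander; origin at the centre of its underside.
- tag_b: the same kind of tag, lying on the sister box at the same spot. Bystander; origin at the centre of its underside.
- wood_slice: round slice of wood with bark, 170 mm across, 28 mm thick, lying on the table. Bystander; origin at the centre of its underside.
- pencil: red pencil, 165 mm long, 7.5 mm thick, lying along its x axis on the table between the two boxes. Bystander; origin at the centre of its underside.
- sanding_block: cork sanding block 70 x 110 x 28 mm (x, y, z). Bystander; origin at the centre of its underside.
- burner_stand: wood-burning pen fixed on its low steel stand, 190 x 60 x 48 mm, behind the boxes. Bystander; origin at the centre of its underside.
- pencil_cup: white ceramic cup, 72 mm across, 85 mm high, to the right in front of the boxes, nearer the robot. Bystander; origin at the centre of its underside.
- glue_tin: small metal tin 60 x 60 x 50 mm, to the left in front of the boxes, nearer the robot. Bystander; origin at the centre of its underside.

How it is judged:
On the way, in this order (a step that is already met when the one before it is completed fails the run):
1. the reset key in the round well is pressed all the way down (over 5 of 6 mm) for at least 0.6 s by the robot's fingers while the power switch is still off (value of joint reset_key above 0.005 m and contact force between the fingers and reset_key above 0.5 N and value of joint power_switch below 0.35 rad), for 0.6 s.
2. the reset key is let up again with the switch still off (value of joint reset_key below 0.0015 m and value of joint power_switch below 0.35 rad), for 0.1 s.
3. the power box's toggle switch is pushed fully to on (value of joint power_switch above 0.65 rad), for 0.1 s.
At the end, for the whole second after the job is handed in: The power box's switch stands at on (over 0.65 of 0.8 rad), its reset key is up again (within 1.5 mm), the sister box's key is up and its switch off (under 0.3 rad), and both boxes stand flat where they stood (within 15 mm) (value of joint power_switch above 0.65 rad and value of joint each of reset_key, test_key below 0.0015 m and value of joint sister_switch below 0.3 rad and distance of each of power_box, sister_box from where it was at the start of the episode below 0.015 m and angle between power_box's own z axis and vertical below 0.05 rad and linear speed of power_box below 0.01 m/s); the robot touches nothing.
It fails at once if the power box is lifted, tipped or shoved (over 15 mm, or tilted over 0.08 rad) (distance of power_box from where it was at the start of the episode above 0.015 m or angle between power_box's own z axis and vertical above 0.08 rad).
It fails at once if the sister box is lifted or shoved over 15 mm, its key pressed over 2 mm or its switch moved past 0.3 rad (distance of sister_box from where it was at the start of the episode above 0.015 m or value of joint test_key above 0.002 m or value of joint sister_switch above 0.3 rad).
It fails at once if a bystander is lifted or moved over 20 mm (distance of any of tag_a, tag_b, wood_slice, pencil, sanding_block, burner_stand, pencil_cup, glue_tin from where it was at the start of the episode above 0.02 m).
It also fails if it takes over 48 s, if anything falls off the work surface, if the arm or the gripper's body presses on something with over 40 N, if the wrist force passes 120 N, or if a joint passes its speed limit or range.

## Working session

There is one attempt and no reset: what is moved stays moved. The work goes in short steps, each a Python script; the robot and the scene stay as the last script left them, time stands still between calls to the robot, and variables do not carry over. Pictures are saved under pics/ and viewed, and the job is handed in when it is done.

```bash
mkdir -p pics; ls; python3 - <<'E'
from cell import *
import cv2
s=get_state();print(s)
for n in("scene","side","wrist"):
    f=grab_frame(n);cv2.imwrite(f"pics/{n}0.png",f["img"][:,:,::-1]);print(n,f["fx"],f["cx"],f.get("cam_to_world",f.get("T_tool_cam")))
    for k in("round_well","reset_key_top","power_switch_tip","square_well","power_box","sister_box"):
        try: print(k,[(r["centre"],round(r["score"],2)) for r in tip_of(n,k)][:3])
        except Exception as e: print(k,e)
E
```

```text
pics
{'clock': 0.0, 'q': array([ 9.83810712e-01,  3.26968527e-01, -1.93570738e-01,  1.05199964e+00,
        3.74476669e-06,  1.43657976e+00]), 'joint_velocities': array([ 0.00025403,  0.00177494, -0.00016226,  0.00011859, -0.00131811,
       -0.00145401]), 'tau': array([ 1.50115116e-03, -4.43399835e+01,  2.62439507e+01,  1.54372148e-02,
       -3.81494840e-05,  1.58377571e-05]), 'position': array([0.24027655, 0.49409932, 0.2304934 ]), 'eef_rot': array([ 2.66276835e+00,  1.66576481e+00, -2.49581564e-03]), 'contact_force': array([ 0.07677678,  0.54133469, -0.52688987]), 'wrist_torque': array([ 0.00606463, -0.03327349,  0.0129748 ]), 'finger_gap': 0.9997516437382338}
scene 508.35224793123575 313.15365835973176 [[-0.15080913  0.73190816 -0.66450512  1.28530836]
 [ 0.98853863  0.10694267 -0.10655815  0.1323917 ]
 [-0.00692683 -0.67295892 -0.73964742  0.89777174]
 [ 0.          0.          0.          1.        ]]
round_well [([206.8, 232.5], 0.97)]
reset_key_top [([210.3, 236.6], 0.46), ([370.3, 234.1], 0.34)]
power_switch_tip [([251.3, 240.4], 0.53)]
square_well [([370.5, 230.5], 0.72)]

[... 340 characters left out ...]
round_well [([340.4, 192.1], 0.69), ([240.0, 235.4], 0.45)]
reset_key_top [([237.9, 238.2], 0.62)]
power_switch_tip [([317.9, 196.4], 0.41)]
square_well [([329.7, 271.3], 0.86)]
power_box [([325.7, 217.0], 0.9), ([382.0, 378.5], 0.73)]
sister_box [([320.9, 303.5], 0.79), ([380.8, 375.8], 0.63)]
wrist 390.65344529560343 318.8394056193076 [[ 9.99999704e-01  6.06172479e-04  4.74411112e-04  3.71549221e-04]
 [-7.27142742e-04  9.46108467e-01  3.23849099e-01 -8.36652407e-02]
 [-2.52535959e-04 -3.23849348e-01  9.46108628e-01 -1.44056749e-01]
 [ 0.00000000e+00  0.00000000e+00  0.00000000e+00  1.00000000e+00]]
round_well []
reset_key_top []
power_switch_tip []
square_well []
power_box []
sister_box []
```

View pics/scene0.png

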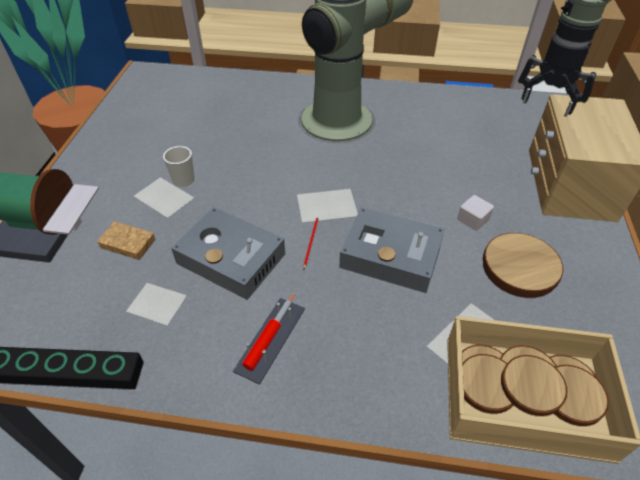

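View pics/side0.png

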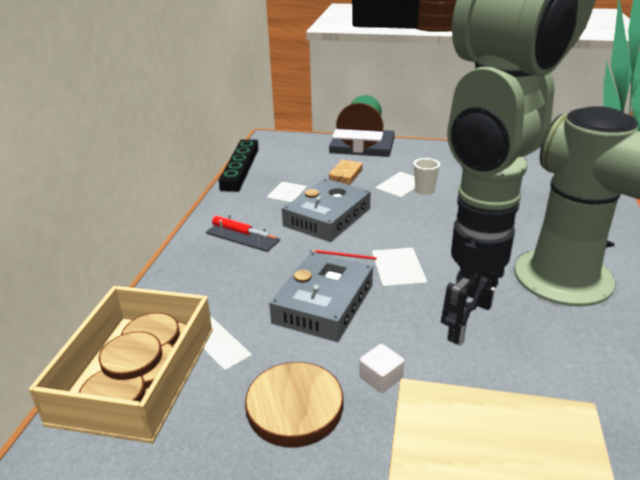

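```bash
cat > h.py <<'E'
from cell import *
import numpy as np, cv2
from scipy.spatial.transform import Rotation as R
def ray(f,px,z,T=None):
    T=f["cam_to_world"] if T is None else T
    d=T[:3,:3]@np.array([(px[0]-f["cx"])/f["fx"],(px[1]-f["cy"])/f["fy"],1])
    o=T[:3,3]; return o+d*(z-o[2])/d[2]
def down(yaw): return (R.from_euler('z',yaw)*R.from_euler('x',np.pi)).as_rotvec()
def wcam():
    s=get_state(); T=np.eye(4);T[:3,:3]=R.from_rotvec(s["eef_rot"]).as_matrix();T[:3,3]=s["position"]
    f=grab_frame("wrist"); return f,T@f["T_tool_cam"]
E
python3 - <<'E'
from h import *
f=grab_frame("scene")
for p in[(209,233),(217,211),(285,248),(175,246),(250,283)]:print(p,ray(f,p,.055))
print(ray(f,(251,240),.084))
print('sister',ray(f,(370,231),.055))
g=grab_frame("side");print(ray(g,(338,192),.055),ray(g,(318,199),.084))
for x in((.48,-.12),):
  for yaw in(-1.57,-.4,0,.4,1.57,3.14): print(yaw,ik([x[0],x[1],.26],down(yaw)))
E
```

```text
(209, 233) [ 0.55549229 -0.22239924  0.055     ]
(217, 211) [ 0.48488534 -0.22393376  0.055     ]
(285, 248) [ 0.57459701 -0.04437508  0.055     ]
(175, 246) [ 0.60402033 -0.28552469  0.055     ]
(250, 283) [ 0.67908903 -0.09804681  0.055     ]
[ 0.58730944 -0.11486621  0.084     ]
sister [0.49696338 0.13594951 0.055     ]
[ 0.55457087 -0.22116094  0.055     ] [ 0.58835242 -0.12200468  0.084     ]
-1.57 [-0.39428799  0.20507696 -0.2813449   1.08437447  0.          2.74650833]
-0.4 [-3.94287994e-01  2.05076959e-01 -2.81344903e-01  1.08437447e+00
 -4.44089210e-16  1.57650833e+00]
0 [-0.39428799  0.20507696 -0.2813449   1.08437447  0.          1.17650833]
0.4 [-3.94287994e-01  2.05076959e-01 -2.81344903e-01  1.08437447e+00
 -4.44089210e-16  7.76508333e-01]
1.57 [-0.39428799  0.20507696 -0.2813449   1.08437447  0.         -0.39349167]
3.14 [-3.94287994e-01  2.05076959e-01 -2.81344903e-01  1.08437447e+00
  4.44089210e-16 -1.96349167e+00]
```

```bash
python3 - <<'E'
from h import *
grab(20)
movep([.555,-.15,.25],down(1.14))
f,T=wcam();np.save("T1.npy",T);cv2.imwrite("pics/w1.png",f["img"][:,:,::-1])
for k,z in(("round_well",.055),("reset_key_top",.039),("power_switch_tip",.084),("tag_a",.055),("power_box",0)):
    print(k,[(np.array(r["centre"]).round(1),round(r["score"],2),ray(f,r["centre"],z,T).round(4)) for r in tip_of("wrist",k)][:3])
s=get_state();print(s["clock"],s["contact_force"],s["position"])
E
```

```text
round_well [(array([248.3, 233.6]), 0.74, array([ 0.5558, -0.2197,  0.055 ])), (array([250.1, 227.1]), 0.18, array([ 0.5509, -0.2153,  0.055 ]))]
reset_key_top [(array([252.1, 226.9]), 0.73, array([ 0.5549, -0.2183,  0.039 ])), (array([480.8, 319.3]), 0.52, array([ 0.7425, -0.0495,  0.039 ])), (array([248.3, 234.8]), 0.28, array([ 0.5604, -0.2253,  0.039 ]))]
power_switch_tip [(array([366.8, 231. ]), 0.75, array([ 0.5883, -0.1196,  0.084 ]))]
tag_a [(array([307.4, 282.3]), 0.89, array([ 0.6227, -0.1914,  0.055 ]))]
power_box [(array([303.8, 215.3]), 0.74, array([ 0.5744, -0.1746,  0.    ]))]
4.7583 [-0.65673684 -0.39294749  0.42725695] [ 0.55508764 -0.14961805  0.25002715]
```

View pics/w1.png

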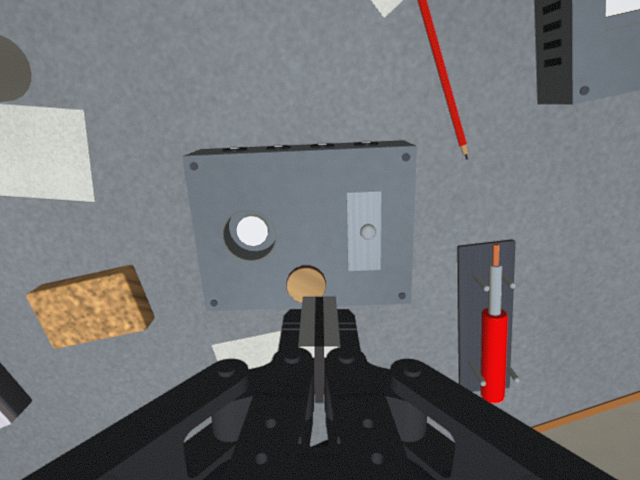

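Wrist view: the round well (key disc) is at (251,231), the toggle ball at (368,232), tag at (307,284). The box's front edge is at the top, running from (186,156) to (415,147). Next I'll fit the box's yaw from the corners.

```bash
python3 - <<'E'
from h import *
f=grab_frame("wrist");T=np.load("T1.npy")
sil=silhouettes("wrist","power_box");m=sil[0]["mask"].astype(np.uint8);print(m.sum(),sil[0]["score"])
P=[ray(f,p,.055,T)[:2] for p in((186,156),(415,147),(412,303),(205,310))]
L=np.array([(-.075,-.1),(-.075,.1),(.075,.1),(.075,-.1)]);P=np.array(P)
print(P.round(4));
for a,b in((0,1),(1,2),(2,3),(3,0)):print(np.linalg.norm(P[a]-P[b]))
c=P.mean(0);rot=R.align_vectors(np.c_[P-c,[0]*4],np.c_[L,[0]*4])[0];y=rot.as_euler('xyz')[2];print(c,y)
M=rot.as_matrix()[:2,:2]
print('well',c+M@[0,-.05],'tip off',c+M@[-.0117,.055],'res',(P-c-L@M.T).round(4))
# key disc by brightness
g=f["img"].min(2); roi=np.zeros_like(g);roi[200:265,215:290]=1
w=((g>190)&(roi>0)).astype(np.uint8);n,_,st,ce=cv2.connectedComponentsWithStats(w);i=1+st[1:,4].argmax();print(st[i],ce[i],'key',ray(f,ce[i],.039,T))
E
```

```text
34563 0.78
[[ 0.4715 -0.2354]
 [ 0.5459 -0.0543]
 [ 0.6852 -0.1081]
 [ 0.608  -0.2954]]
0.19583455698497845
0.1493222807695679
0.20257682147330036
0.14916580785393407
[ 0.57766928 -0.17328602] -0.39081737696776503
well [ 0.55862207 -0.21951592] tip off [ 0.58780342 -0.11797608] res [[ 0.0012  0.0018]
 [-0.0005 -0.002 ]
 [ 0.0001  0.0013]
 [-0.0009 -0.0011]]
[237 216  31  30 707] [252.20933522 230.48514851] key [ 0.55813705 -0.21984504  0.039     ]
```

```bash
python3 - <<'E'
from h import *
w=[.5583,-.2197]
movep([*w,.12],down(1.18))
F0=get_state()["contact_force"]
r=move_l([*w,.044],velocity=.06,until_force=4)
s=get_state();print(r,s["position"],s["contact_force"]-F0)
if not r:
    r=move_l([*w,.0305],velocity=.012,until_force=9)
    s=get_state();print(r,s["position"],s["contact_force"]-F0)
    for _ in range(3):
        sleep(.35);s=get_state();print(s["position"].round(4),s["contact_force"]-F0)
    f,T=wcam();cv2.imwrite("pics/w2.png",f["img"][:,:,::-1]);f=grab_frame("side");cv2.imwrite("pics/s2.png",f["img"][100:300,200:450,::-1].repeat(2,0).repeat(2,1))
print(s["clock"])
E
```

```text
False [ 0.55863514 -0.21987872  0.04445846] [-0.4641047  -0.61441797 -0.28027805]
True [ 0.55834152 -0.21971645  0.03305417] [-0.53142378 -0.23916266  4.39901695]
[ 0.5584 -0.2197  0.0331] [-0.95276039 -1.10247471  5.78642812]
[ 0.5584 -0.2197  0.0331] [-0.69057122 -0.11071444  4.77318427]
[ 0.5584 -0.2197  0.0331] [-0.34488879 -0.54310806  4.49190117]
8.8667
```

```bash
ls pics
```

```text
s2.png
scene0.png
side0.png
w1.png
w2.png
wrist0.png
```

At z = 0.0331 with about 5 N the key should be at the bottom. I'll press about 1 mm further and hold again to be sure, then let it up.

```bash
python3 - <<'E'
from h import *
w=[.5583,-.2197]
move_l([*w,.0318],velocity=.01,until_force=12)
for _ in range(3):
    sleep(.35);s=get_state();print(s["position"].round(4),s["contact_force"])
move_l([*w,.046],velocity=.03); sleep(.2)
move_l([*w,.125],velocity=.1)
M=R.from_euler('z',-.39).as_matrix()[:2,:2]
p=np.array([.558,-.2197])-M@[0,-.05]
print('c',p)
v=p+M@[-.12,.055]
movep([*v,.2],down(1.18))   # look back on the box
f,T=wcam();cv2.imwrite("pics/w3.png",f["img"][:,:,::-1])
for k,z in(("round_well",.055),("reset_key_top",.039),("power_switch_tip",.084)):
    print(k,[(np.array(r["centre"]).round(1),round(r["score"],2),ray(f,r["centre"],z,T).round(4)) for r in tip_of("wrist",k)][:3])
s=get_state();print(s["clock"],s["contact_force"],s["position"])
E
```

```text
[ 0.5584 -0.2197  0.0329] [-2.79395636  1.1745677  10.44343533]
[ 0.5584 -0.2198  0.0329] [-3.97931304  2.25815425  9.72897342]
[ 0.5584 -0.2198  0.0329] [-2.80641793  1.4261131  11.40373571]
c [ 0.57700942 -0.17345455]
round_well [(array([194.6, 350.2]), 0.93, array([ 0.5578, -0.2226,  0.055 ]))]
reset_key_top [(array([201. , 336.8]), 0.92, array([ 0.5555, -0.2203,  0.039 ]))]
power_switch_tip []
12.975 [-0.42790426 -0.43407438 -0.47518719] [ 0.48724028 -0.07805411  0.19905599]
```

View pics/w3.png

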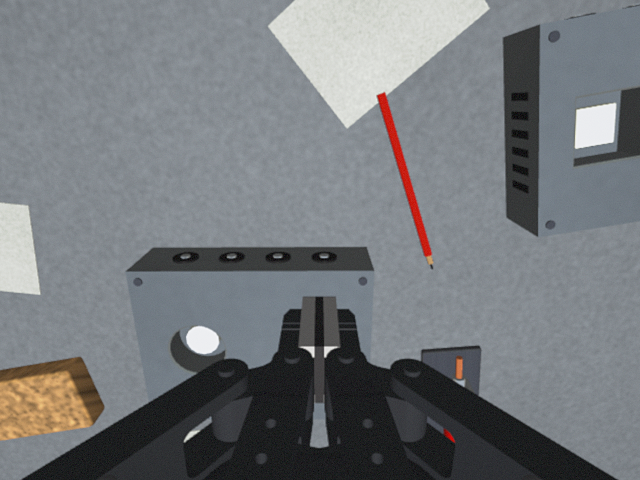

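Key is up (white disc at (201,338)) and the box hasn't moved. Next is the switch, pushed with the tip at z ≈ 0.076.

```bash
python3 - <<'E'
from h import *
c=np.array([.577,-.1733]);M=R.from_euler('z',-.39).as_matrix()[:2,:2]
at=lambda x,z:[*(c+M@[x,.055]),z]
loc=lambda:(M.T@(get_state()["position"][:2]-c)).round(4)
rv=down(1.18)
movep(at(-.05,.11),rv)
move_l(at(-.05,.076),velocity=.08)
sleep(.2);F0=get_state()["contact_force"]
for x in(-.03,-.022,-.015,-.010,-.007,-.005,-.003,-.001):
    r=move_l(at(x,.076),velocity=.03,until_force=6)
    s=get_state();print(x,r,loc(),(M.T@(s["contact_force"]-F0)[:2]).round(2),round(s["contact_force"][2]-F0[2],2))
    if r: break
move_l(at(-.06,.076),velocity=.1)
move_l(at(-.06,.2),velocity=.15)
movep(at(-.03,.26),rv) 
f,T=wcam();cv2.imwrite("pics/w4.png",f["img"][:,:,::-1])
for k,z in(("round_well",.055),("reset_key_top",.039),("power_switch_tip",.084)):
    print(k,[(np.array(r["centre"]).round(1),round(r["score"],2),ray(f,r["centre"],z,T).round(4)) for r in tip_of("wrist",k)][:3])
print(at(.0117,.084),get_state()["clock"])
E
```

```text
-0.03 False [-0.0302  0.055 ] [ 0.13 -0.58] -0.54
-0.022 False [-0.0216  0.055 ] [0.64 0.08] -0.47
-0.015 False [-0.0144  0.055 ] [ 1.32 -0.68] -0.76
-0.01 False [-0.0096  0.055 ] [-0.01 -0.73] -0.61
-0.007 False [-0.0069  0.055 ] [ 0.37 -0.97] -1.79
-0.005 False [-0.0054  0.055 ] [-0.65 -0.13] -0.29
-0.003 False [-0.0051  0.055 ] [-5.79 -1.21] 1.52
-0.001 False [-0.0049  0.055 ] [-10.33  -0.17] 5.85
round_well [(array([206.1, 226. ]), 0.97, array([ 0.5548, -0.2182,  0.055 ]))]
reset_key_top []
power_switch_tip [(array([318.5, 253.8]), 0.76, array([ 0.61  , -0.1272,  0.084 ]))]
[np.float64(0.6087317988321044), np.float64(-0.1268782061647888), 0.084] 19.5083
```

View pics/w4.png

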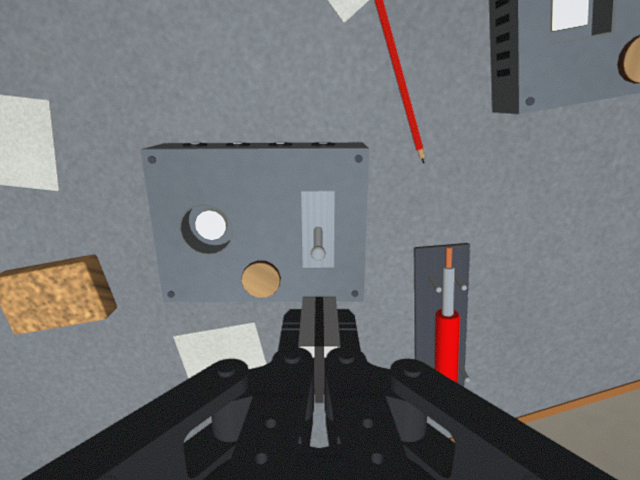

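The ball is now at (318,254), which is (0.610, -0.127), within about 1.5 mm of the expected fully-on position. The key disc at (210,226) is up, and the box and tag are in place.

```bash
python3 - <<'E'
from h import *
sleep(.2);s=get_state();print(s["clock"],s["contact_force"],s["joint_velocities"].round(3))
print(sign_off())
E
```

```text
19.7083 [ 0.33734716  0.26476561 -0.12813285] [-0.001 -0.002  0.008  0.     0.001  0.001]
the job is handed in; nothing more can be done
None
```

I pressed the reset key in the round well fully down, let it up, pushed the switch on the same box to on, and handed the job in at 19.7 s. The sign-off gives no verdict.

- **Reset key:** I held it with the closed fingertips for about a second at z ≈ 33.1 mm and 5 N. To be sure it was all the way down, I pressed a little harder for another second, to 32.9 mm and about 10 N, where it hit its stop. The pictures afterwards show the key up again.
- **Switch:** I pushed the ball towards the rear until it stopped firmly at about 10 N. My 6 N force stop did not trigger on the last two 2 mm steps, so the push went slightly harder than I had planned. The box did not visibly shift.
- **Last checks:** The wrist picture put the ball at (0.610, -0.127), within about 1.5 mm of the fully-on position. The round well and `tag_a` were where they started. The arm was clear of everything, with no meaningful contact force.
- **Disagreement or not checked:** The last picture's network fix on the well was about 4 mm off my own fit, which I took as network error. The network did not report the key in that picture, so I judged it up by eye. I never went near the sister box, but did not check its key or switch separately at the end.

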